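# Turn the half-primed knob for its next coat

### The arm

A 6-joint arm with a two-finger parallel gripper is mounted at the origin on the work surface. World frame = base frame: x ahead of the robot, y to its left, z up, the work surface at z = 0. Lengths are in mm, angles in rad, forces in N, time in s.
With the tool pointing down it reaches from about 200 to 875 mm from the base axis. Payload 3.4 kg.
Tool frame: the origin (TCP) lies midway between the tips of the shut fingers; the grasp point (between the pads) lies 19 mm behind it (pinch_z is the distance from the TCP to the grasp point, in mm); z points along the fingers, y is the line along which they close (so a half turn about z gives the same grasp; the last joint's range is limited). The gripper opens to 94 mm and grips with 3 to 60 N. Pads are 16 mm wide; open, the fingers measure 119 mm over their backs; the gripper's body (75 mm by 177 mm) begins 78 mm behind the grasp point.
Start: joints at [1.088, 0.276, 1.505, -0, 1.361, -0.121], TCP at [203.546, 537.805, 205.493] pointing down, gripper open.
Joint ranges: [-2.89, 2.89], [-0.75, 2.08], [0.22, 2.7], [-1.18, 4.32], [0.11, 2.71], [-2.7, 2.7]. Speed limits (rad/s): [2.57, 2.57, 3.14, 3.14, 3.14, 3.14].

### API

Orientations are given as a rotation vector (axis times angle).
In Python, from rig import * gives the robot as it stands. Calls block until the motion is done:
- movep(position, orientation): joint-space move of the TCP to a pose.
- line_to(position, rot=None, vel=150): straight line of the TCP; rot=None keeps the orientation; vel is the mean speed in mm/s.
- goto_joints(angles): joint-space move.
- command_gripper(opening, f_grip=None): opening from 0.0 (shut) to 1.0 (fully open); f_grip is the grip in N (None keeps the last); returns when the fingers have stopped.
- sleep(seconds).
- solve_ik(position, orientation): joint angles nearest the present ones, or None.
- sense(): the state.
- camera(name): name is "side" or "top"; returns a dict with "image" (480x640x3 uint8, red, green, blue), "vertical_fov" (degrees; the focal length in pixels is half the picture's height over the tangent of half this angle, whatever the lens; pixels are square), "cx", "cy" (the principal point, pixels), "world_from_camera" (4x4, takes a point from camera to world coordinates). Camera axes: x right, y up, looking along -z (the intrinsics and any distortion apply to the point x, -y, -z); pixel columns grow to the right and rows downward; lengths in mm; the calibration is good to about 2 mm. A picture is of the moment at which its call begins. There is no depth.
A pose or a line that the arm cannot do raises MotionError and nothing moves.
- job_done(): hands the job in; it is judged then, once.
The state is a dict: "time_s": time; "joint_pos": joint angles; "joint_velocities": joint speeds; "tau": joint torques, N m; "tool_pos": TCP position; "ee_rot": TCP orientation; "ft_force": force on the tool from outside, world axes, zero at the start; "ft_torque": the same for the moment, N m; "finger_gap": opening from 0.0 (shut) to 1.0 (fully open); "gripper_force": force on a finger pad.
Only numpy, scipy, OpenCV 4.12 (cv2) and the standard library are available. Lean on these libraries where they do the work, as an engineer would, in place of code of your own. Each camera call takes 0.05 s, during which the arm holds its last target. There are 200 camera calls.

### The job

Get the half-primed ball knob ready for its next coat: first stand the fallen spray can gently upright on the bare bench, cap up, and let go of it. Then lift the drip pan by its black handle straight up off the spray board and, in the air, turn it a quarter turn (either way), so that the handle points across the board instead of along it, keeping the pan level and the loose, wet knob in its middle, untouched. Finish still holding the pan, steady and level, about 10 cm above the middle of the board, and leave the other things on the bench alone.

Things in the scene. Friction and masses are not known exactly. Their poses are not given: they have to be found in the camera images.
- spray_can: Small closed aerosol, about 0.16 kg, at first lying on its side on the bare bench, cap roughly away from the robot; it can roll. White cylinder, red band, 45 mm across, 105 mm tall, then a red cap 37 mm across; 140 mm in all. Origin: centre of its foot; z axis from foot to cap. Standing, the origin is at bench height; lying, 22.5 mm above it.
- spray_can_cap (a point): Centre of the top of the spray can's cap, 140 mm from the can's foot along its z axis.
- board: Spray board: flat brown wooden board fixed on the bench, 280 mm long (its x) by 220 mm wide (its y), 12 mm thick, with off-white overspray patches. Origin: centre of its underside, at bench height; z up.
- pan: Small aluminium pan, about 0.22 kg, on the board's middle, handle along the board's long sides. Rim 140 mm, foot 100 mm across, 27 mm high. Dished inside: 3 mm thick at the centre, rising 4 deg to 28 mm radius, 8 deg to 54 mm, then a flared wall: a ball rolls away if tipped over 4 deg or jerked. Origin: centre of underside; z up; handle along its -x. Centre of mass 30 mm towards the handle.
- pan_handle (a point): Point to grip on the handle: middle of its section, 125 mm from the pan's centre along its -x, 23 mm above its underside. The handle is a straight, level black bar 20 mm wide (pan's y), 18 mm high, from 77 to 187 mm from the pan's centre; its underside is 14 mm above the board while the pan stands there.
- knob: Loose wooden ball, 42 mm in diameter, 30 g, half brown wood, half white primer with a black dot (screw hole) on top; it lies in the middle of the pan. Origin: centre of the ball, 24 mm above the pan's underside. Its axes turn as it rolls.
- tape_roll: Roll of blue masking tape lying flat, 100 mm across, 25 mm high. Leave alone. Origin: centre of its underside.
- filler_tin: Grey tin with a red lid, 77 mm across, 70 mm high, standing. Leave alone. Origin: centre of its underside.
- sanding_block: Cork sanding block, 100 x 62 x 35 mm, lying flat. Leave alone. Origin: centre of its underside.
There are look-alikes about, which are no part of the job. Leave any green or yellow look-alike of the spray_can alone.

How it is judged (in metres and radians):
On the way, in this order (a step that is already met when the one before it is completed fails the run):
1. the spray can stands upright on the bare bench, cap up, let go and at rest, while the pan still stands on the board (angle between spray_can's own z axis and vertical below 0.08 rad and height (world z) of spray_can_cap above 0.13 m and height (world z) of spray_can below 0.006 m and contact force between spray_can and the arm below 0.05 N and contact force between spray_can and the fingers below 0.05 N and linear speed of spray_can below 0.03 m/s and height (world z) of pan below 0.025 m), for 0.3 s.
2. the pan is lifted clear of the board, level, handle still along the board, with the knob in its middle (height (world z) of pan above 0.04 m and angle between the x axis of pan and the x axis of board, either way round below 0.4 rad and angle between pan's own z axis and vertical below 0.12 rad and horizontal distance between knob and pan below 0.02 m), for 0.1 s.
At the end, for the whole second after the job is handed in: Can upright, cap up, on the bare bench, untouched. Pan still held by the gripper alone, at rest, level within 5 deg, 65-145 mm above the board, centre within 50 mm of the board's middle, handle square across the board within 10 deg (either side); knob within 14 mm of the pan's centre (angle between the x axis of pan and the y axis of board, either way round below 0.17 rad and angle between pan's own z axis and vertical below 0.09 rad and horizontal distance between knob and pan below 0.014 m and distance between knob and pan below 0.032 m and height (world z) of pan between 0.077 and 0.157 m and horizontal distance between pan and board below 0.05 m and contact force between pan and the fingers above 1 N and contact force between pan and board below 0.05 N and linear speed of pan below 0.02 m/s and angular speed of pan below 0.1 rad/s and angle between spray_can's own z axis and vertical below 0.08 rad and height (world z) of spray_can_cap above 0.13 m and height (world z) of spray_can below 0.006 m and contact force between spray_can and the arm below 0.05 N and contact force between spray_can and the fingers below 0.05 N); the arm keeps its last pose, push and grip.
It fails at once if the knob rolls out towards the pan's wall or out of the pan (horizontal distance between knob and pan above 0.03 m).
It fails at once if the robot touches the wet knob (contact force between knob and the fingers above 0.1 N or contact force between knob and the arm above 0.1 N).
It fails at once if the pan is tipped more than 11 degrees (angle between pan's own z axis and vertical above 0.2 rad).
It fails at once if the spray can is dropped or thrown about (linear speed of spray_can above 1 m/s).
It fails at once if another thing on the bench is shoved or knocked over (distance of any of tape_roll, filler_tin, sanding_block from where it was at the start of the episode above 0.02 m or angle between any of tape_roll, filler_tin, sanding_block's own z axis and vertical above 0.3 rad).
It also fails if it takes over 72 s, if anything falls off the work surface, if the arm or the gripper's body presses on something with over 40 N, if the wrist force passes 120 N, or if a joint passes its speed limit or range.

## Working session

There is one attempt and no reset: what is moved stays moved. The work goes in short steps, each a Python script; the robot and the scene stay as the last script left them, time stands still between calls to the robot, and variables do not carry over. Pictures are saved under pics/ and viewed, at most 12 in all, crops included, and the job is handed in when it is done.

```bash
ls; mkdir -p pics
python3 - <<'E'
from rig import *
import cv2
for n in("top","side"):
    c=camera(n); cv2.imwrite(f"pics/{n}0.png",c["image"][:,:,::-1])
    print(n,{k:v for k,v in c.items() if k!="image"})
s=sense();print(s)
E
```

```text
pics
top {'vertical_fov': 48.9468545229735, 'cx': 316.5489417478119, 'cy': 238.240291736142, 'world_from_camera': array([[ 5.45395240e-04,  9.89026232e-01, -1.47739011e-01,
         2.77161104e+02],
       [-9.99626238e-01,  4.57734608e-03,  2.69524205e-02,
        -1.72016456e+01],
       [ 2.73329035e-02,  1.47669092e-01,  9.88659067e-01,
         1.26071281e+03],
       [ 0.00000000e+00,  0.00000000e+00,  0.00000000e+00,
         1.00000000e+00]])}
side {'vertical_fov': 54.14692191715044, 'cx': 318.25727681509795, 'cy': 244.16842789381516, 'world_from_camera': array([[ 9.63397743e-01,  1.36394681e-01, -2.30784054e-01,
         1.77345712e+02],
       [-2.67795568e-01,  5.29028341e-01, -8.05241919e-01,
        -1.03640106e+03],
       [ 1.22605898e-02,  8.37571194e-01,  5.46190601e-01,
         7.14927411e+02],
       [ 0.00000000e+00,  0.00000000e+00,  0.00000000e+00,
         1.00000000e+00]])}
{'time_s': 0.1, 'joint_pos': array([ 1.08799949e+00,  2.76541019e-01,  1.50599649e+00, -3.15130508e-05,
        1.36071773e+00, -1.20986871e-01]), 'joint_velocities': array([-0.00029137, -0.00336908, -0.00194869,  0.00024245,  0.00166504,
       -0.00072674]), 'tau': array([ 2.00588591e-03, -4.05456769e+01, -2.37779742e+01,  7.02705095e-02,
        2.98741995e-02, -4.84086354e-05]), 'tool_pos': array([203.29993173, 537.31034747, 204.68997504]), 'ee_rot': array([-5.65140897e-01, -3.08986941e+00,  2.50749516e-03]), 'ft_force': array([ 0.59268898,  0.06737732, -0.2769197 ]), 'ft_torque': array([-0.00219253,  0.01046212, -0.03838785]), 'gripper_force': 0.0, 'finger_gap': 1.0014162139543104}
```

View pics/top0.png

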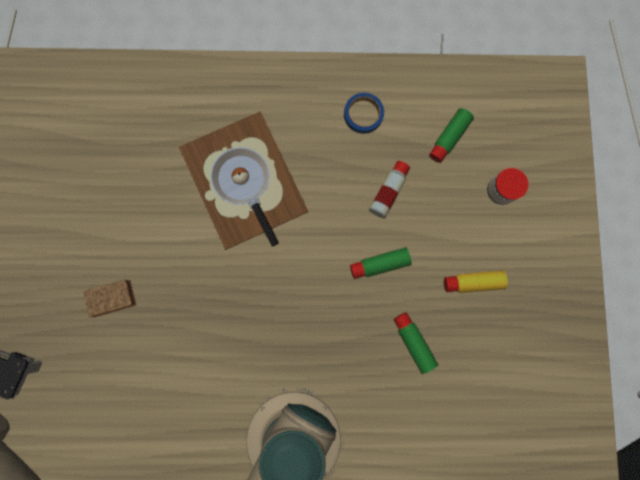

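View pics/side0.png

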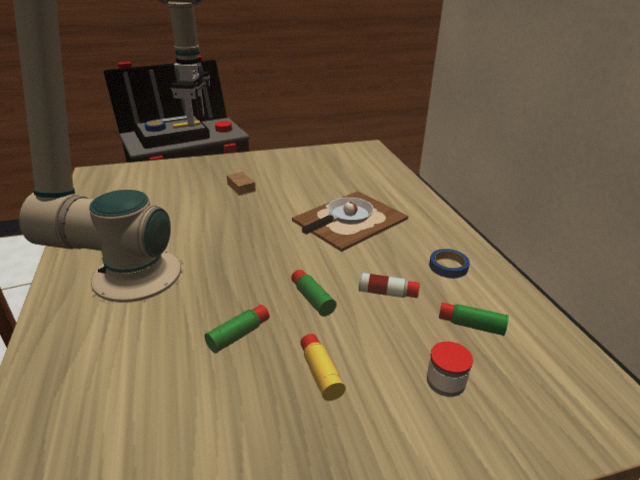

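The top view shows the can from foot (379,212) to cap (403,165), the pan centre at about (240,177), and the handle from (257,205) to (274,243). The side view shows the can from (362,283) to (418,289). I'll enlarge both for precise reading.

```bash
python3 - <<'E'
import cv2,numpy as np
t=cv2.imread("pics/top0.png");s=cv2.imread("pics/side0.png")
a=cv2.resize(t[100:260,170:430],(780,480),interpolation=cv2.INTER_CUBIC)
cv2.imwrite("pics/tc.png",a)
cv2.imwrite("pics/sc.png",cv2.resize(s[180:310,280:440],(800,650-50),interpolation=cv2.INTER_CUBIC) if 0 else cv2.resize(s[185:305,280:440],(800,600),interpolation=cv2.INTER_CUBIC))
E
cat > h.py <<'E'
from rig import *
import numpy as np, cv2
from scipy.spatial.transform import Rotation as R
def proj(c,P):
    M=np.linalg.inv(c["world_from_camera"]); p=(M[:3,:3]@np.atleast_2d(P).T).T+M[:3,3]
    f=240/np.tan(np.radians(c["vertical_fov"])/2)
    return np.c_[c["cx"]+f*p[:,0]/-p[:,2], c["cy"]+f*p[:,1]/p[:,2]]
def ray(c,uv,z):
    f=240/np.tan(np.radians(c["vertical_fov"])/2); W=c["world_from_camera"]
    d=W[:3,:3]@np.array([(uv[0]-c["cx"])/f,-(uv[1]-c["cy"])/f,-1]); o=W[:3,3]
    return o+d*(z-o[2])/d[2]
E
python3 - <<'E'
from h import *
c=camera("top");s=camera("side")
for n,uv,z in [("foot",(379,212),22.5),("cap",(403,165),22.5),("pan",(240,177),30),("hend",(274,243),35),("b1",(180,147),12),("b2",(262,112),12),("b3",(307,212),12),("b4",(226,249),12)]:
    print(n,ray(c,uv,z).round(1))
for n,uv,z in [("foot",(363,283),22.5),("cap",(418,289),22.5),("pan",(351,209),39),("b1",(293,219),12),("b2",(357,194),12),("b3",(408,217),12),("b4",(344,245),12)]:
    print("s",n,ray(s,uv,z).round(1))
print(proj(c,[[0,0,0],sense()["tool_pos"]]),proj(s,[[0,0,0],sense()["tool_pos"]]))
E
```

```text
foot [ 526.6 -200.9   22.5]
cap [ 643.6 -261.6   22.5]
pan [608.4 132.6  30. ]
hend [448.6  49.1  35. ]
b1 [687.4 282.3  12. ]
b2 [779.3  84.1  12. ]
b3 [527.7 -28.2  12. ]
b4 [436.9 164.   12. ]
s foot [ 528.3 -206.8   22.5]
s cap [ 646.4 -261.5   22.5]
s pan [609.  120.8  39. ]
s b1 [438.2 151.1  12. ]
s b2 [678.4 258.8  12. ]
s b3 [777.3  77.   12. ]
s b4 [541.5 -21.7  12. ]
[[293.88021971 439.61640462]
 [ 14.36786501 355.49140805]] [[136.97765289 273.79172701]
 [196.42678765 120.41480031]]
```

View pics/tc.png

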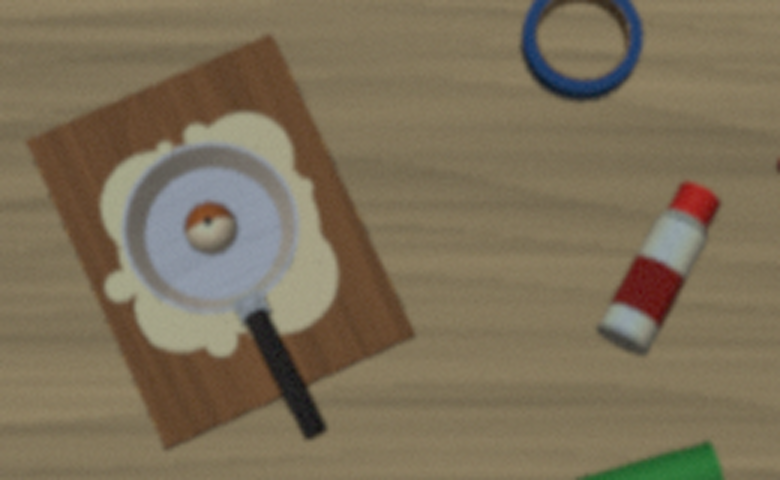

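View pics/sc.png

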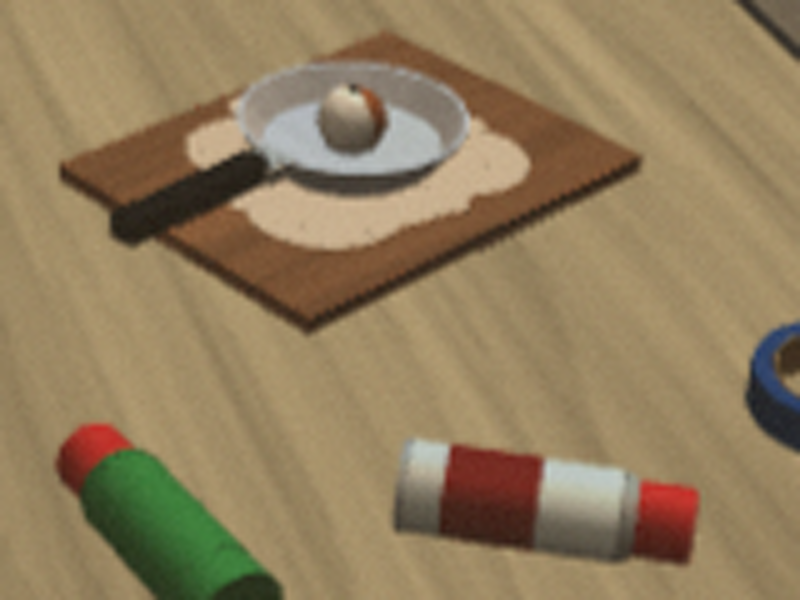

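Board corners in the top crop are (27,142), (271,36), (414,335) and (166,449); in the side crop they are (60,165), (388,32), (641,157) and (311,322). In the top crop the can axis runs from (623,341) to (702,192), the pan rim centre is (211,227), and the handle tip is (314,434). I'll fit the poses from both views, with one radial distortion term per camera.

```bash
cat >> h.py <<'E'
def dist(c,uv,k):
    f=240/np.tan(np.radians(c["vertical_fov"])/2); o=np.array([c["cx"],c["cy"]]); d=(uv-o)/f
    return o+f*d*(1+k*(d**2).sum(1,keepdims=True))
E
python3 - <<'E'
from h import *
from scipy.optimize import least_squares
c=camera("top");s=camera("side")
T=lambda a:(np.array(a,float)+.5)/3-.5+[170,100]
S=lambda a:(np.array(a,float)+.5)/5-.5+[280,185]
obT=T([(27,142),(271,36),(414,335),(166,449)]); obS=S([(388,32),(641,157),(311,322),(60,165)])
# corner order: b1 far-left, b2 far-right, b3 near-right, b4 near-left
L=np.array([[140,110],[140,-110],[-140,-110],[-140,110]])
caT=T([(623,341),(702,192)]); caS=S([(404,486),(689,523)])
paT=T([(211,227.5),(314,434)]); paS=S([(353,122),(122,225)])
def m(p):
    bx,by,yw,cx,cy,cw,px,py,pw,kt,ks,dx,dy,ex,ey=p
    r=lambda a:np.array([[np.cos(a),-np.sin(a)],[np.sin(a),np.cos(a)]])
    B=np.c_[L@r(yw).T+[bx,by],np.full(4,12)]
    C=np.array([[cx,cy,22.5],[cx+140*np.cos(cw),cy+140*np.sin(cw),22.5]])
    P=np.array([[px,py,39],[px-187*np.cos(pw),py-187*np.sin(pw),37]])
    A=np.r_[B,C,P]
    return np.r_[dist(c,proj(c,A),kt)+[dx,dy]-np.r_[obT,caT,paT], dist(s,proj(s,A),ks)+[ex,ey]-np.r_[obS,caS,paS]]
f=lambda p:np.r_[m(p).ravel(),np.array(p[9:11])*5,np.array(p[11:])/1.0]
q=least_squares(f,[608,125,.4,527,-203,-.48,608,130,.45,0,0,0,0,0,0],loss="soft_l1")
print(q.x.round(3)); print(m(q.x).round(1)); np.save("fit.npy",q.x)
E
```

```text
[ 6.09734e+02  1.27880e+02  4.44000e-01  5.24021e+02 -1.97497e+02
 -4.89000e-01  6.11237e+02  1.32072e+02  4.71000e-01 -6.30000e-02
 -2.06000e-01 -1.64000e-01  1.96000e-01  2.37000e-01  8.70000e-01]
[[-0.   0.2]
 [ 0.2 -0.5]
 [ 0.6 -0.3]
 [-0.3  0.2]
 [ 0.  -0.1]
 [-0.4  0.2]
 [-0.2 -0.3]
 [ 0.2  0.4]
 [-0.  -0. ]
 [-0.1  0. ]
 [-0.3 -0.6]
 [-0.2 -0.2]
 [-0.3 -0.1]
 [ 0.5  0.5]
 [ 0.5 -0.9]
 [-0.3  0.4]]
```

```bash
cat >> h.py <<'E'
p=np.load("fit.npy") ; Z=np.array([0,0,1.])
def rv(z,y):
    z=z/np.linalg.norm(z); return R.from_matrix(np.c_[np.cross(y,z),y,z]).as_rotvec()
can=np.array([p[3],p[4],0]); a=np.array([np.cos(p[5]),np.sin(p[5]),0]); n=np.cross(Z,a)
def can_tool(phi,sg,th=np.radians(35)):  # phi: how far the can is raised (0 lying, pi/2 standing)
    g=phi-th; return R.from_rotvec(-n*g).apply(-Z), sg*n
G=63.
def tcp(g,z): return g+19*z/np.linalg.norm(z)
E
python3 - <<'E'
from h import *
g=can+a*G+Z*26
print("grasp",g,a,can_tool(0,1)[0],can_tool(np.pi/2,1)[0])
for sg in(1,-1):
    for phi in(0,np.pi/4,np.pi/2):
        for h in (0,40,150):
            z,y=can_tool(phi,sg); q=solve_ik(tcp(g+Z*(h+phi/np.pi*2*37),z),rv(z,y)); print(sg,round(phi,2),h,None if q is None else np.round(q,2))
for da in(0,np.pi/2,-np.pi/2):
    for sg in(1,-1):
        w=p[8]+da; d=np.array([np.cos(w),np.sin(w),0]); q=solve_ik(np.array([p[6],p[7],120])-105*d,rv(-Z,sg*np.cross(Z,d))); print("pan",da,sg,None if q is None else np.round(q,2))
E
```

```text
grasp [ 579.62941921 -227.10589626   26.        ] [ 0.88267243 -0.4699887   0.        ] [-0.50628011  0.26957444 -0.81915204] [ 0.72304293 -0.38499221 -0.57357644]
1 0 0 [-0.49  0.84  1.14  0.    1.77 -1.57]
1 0 40 [-0.49  0.81  1.11  0.    1.83 -1.57]
1 0 150 [-0.49  0.74  0.98  0.    2.03 -1.57]
1 0.79 0 [-0.48  0.42  1.8  -0.    0.75 -1.57]
1 0.79 40 [-0.48  0.37  1.76 -0.    0.84 -1.57]
1 0.79 150 [-0.48  0.27  1.6  -0.    1.09 -1.57]
1 1.57 0 [-0.48  0.46  2.46  3.15  0.74  1.57]
1 1.57 40 [-0.48  0.35  2.41  3.15  0.58  1.57]
1 1.57 150 [-0.48  0.09  2.26  3.18  0.16  1.54]
-1 0 0 [-0.49  0.84  1.14  0.    1.77  1.57]
-1 0 40 [-0.49  0.81  1.11  0.    1.83  1.57]
-1 0 150 [-0.49  0.74  0.98  0.    2.03  1.57]
-1 0.79 0 [-0.48  0.42  1.8  -0.    0.75  1.58]
-1 0.79 40 [-0.48  0.37  1.76 -0.    0.84  1.58]
-1 0.79 150 [-0.48  0.27  1.6  -0.    1.09  1.58]
-1 1.57 0 [-0.48  0.46  2.46  3.15  0.74 -1.57]
-1 1.57 40 [-0.48  0.35  2.41  3.15  0.58 -1.58]
-1 1.57 150 [-0.48  0.09  2.26  3.18  0.16 -1.61]
pan 0 1 [ 0.03  0.26  1.75 -0.    1.13 -2.01]
pan 0 -1 [ 0.03  0.26  1.75 -0.    1.13  1.13]
pan 1.5707963267948966 1 [-0.05  0.46  1.44 -0.    1.24  2.62]
pan 1.5707963267948966 -1 [-0.05  0.46  1.44 -0.    1.24 -0.52]
pan -1.5707963267948966 1 [ 0.27  0.38  1.57 -0.    1.19 -0.2 ]
pan -1.5707963267948966 -1 None
```

The standing pose needs a wrist flip, so I'll do that in the air. First: approach and grip.

Run:
```python
from h import *
g=can+a*G+Z*26; z,y=can_tool(0,1); r=rv(z,y); t=tcp(g,z)
movep([350,200,330],sense()["ee_rot"])
movep(t-z*110+Z*20,r); line_to(t,vel=120)
f0=sense()["ft_force"]
command_gripper(0.6,5); command_gripper(0.53); command_gripper(0.0,30)
s=sense(); print(s["time_s"],s["finger_gap"]*94,s["gripper_force"],s["tool_pos"]-t,s["ft_force"]-f0)
line_to(t+Z*60,vel=80)
s=sense(); print(s["time_s"],s["finger_gap"]*94,s["ft_force"]-f0,s["joint_pos"])
c=camera("side")["image"]; cv2.imwrite("pics/g1.png",cv2.resize(c[100:400,200:600],(800,600))[:,:,::-1])
```

```text
6.4 44.39264741058416 29.98676598072052 [-0.01789143 -0.00617865  0.00285993] [0.49294343 0.03438521 0.78480852]
7.3 44.1709717545982 [ 0.65796972  1.49389169 -0.82181531] [-4.86200106e-01  7.95616424e-01  1.08992256e+00  1.85923396e-03
  1.86747734e+00 -1.56774787e+00]
```

View pics/g1.png

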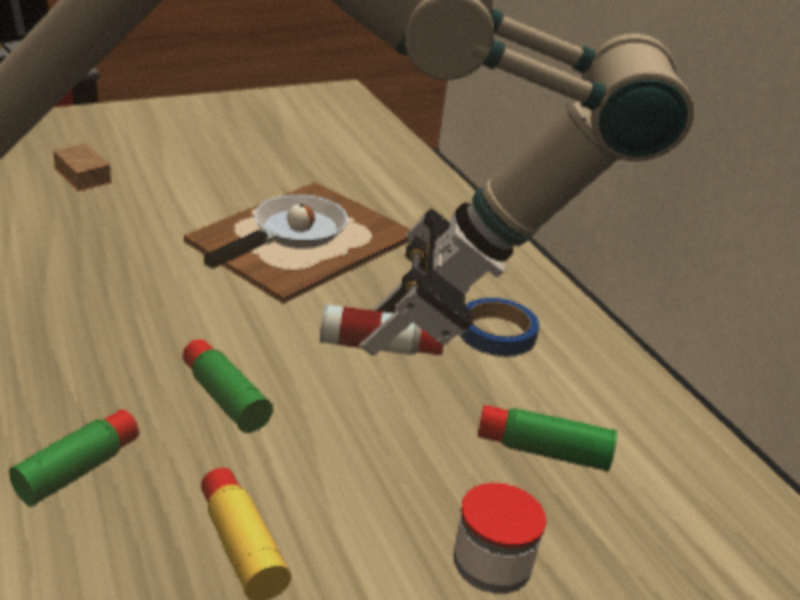

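The can is held level across its body (crop, 325-440, 330). Next: raise it, rotate, flip the wrist and lower it.

Run:
```python
from h import *
g=can+a*G+Z*26
def T(phi,h): z,y=can_tool(phi,1); return tcp(np.r_[g[:2],h],z),rv(z,y)
t,r=T(0.6,200); line_to(t,r,vel=100)
for phi in (1.0,1.1,1.2,1.3,1.4):
    q=solve_ik(*T(phi,200)); print(phi,None if q is None else q.round(2))
```

```text
1.0 [-0.48  0.18  1.78 -0.    0.8  -1.56]
1.1 [-0.48  0.14  1.87 -0.    0.65 -1.56]
1.2 [-0.48  0.11  1.95 -0.01  0.49 -1.56]
1.3 [-0.48  0.1   2.04 -0.01  0.31 -1.55]
1.4 [-0.48  0.09  2.13 -0.04  0.13 -1.53]
```

Run:
```python
from h import *
g=can+a*G+Z*26
def T(phi,h): z,y=can_tool(phi,1); return tcp(np.r_[g[:2],h],z),rv(z,y)
goto_joints(solve_ik(*T(1.37,200)))
q=solve_ik(*T(np.pi/2,160)); print(q.round(2)); assert q[3]>2
goto_joints(q)
s=sense(); print(s["time_s"],s["finger_gap"]*94)
t,r=T(np.pi/2,74); line_to(t,r,vel=60); sleep(.3)
f0=sense()["ft_force"]
h=74
while h>56:
    h-=1; line_to(T(np.pi/2,h)[0],vel=15); f=sense()["ft_force"]-f0
    if abs(f[2])>1.5: break
print(h,f,sense()["time_s"])
cv2.imwrite("pics/g2.png",cv2.resize(camera("side")["image"][140:340,260:520],(780,600))[:,:,::-1])
```

```text
[-0.48  0.2   2.34  3.16  0.36  1.56]
12.3667 44.14297202720429
63 [-2.29151303  2.50025165  5.02127288] 17.0
```

View pics/g2.png

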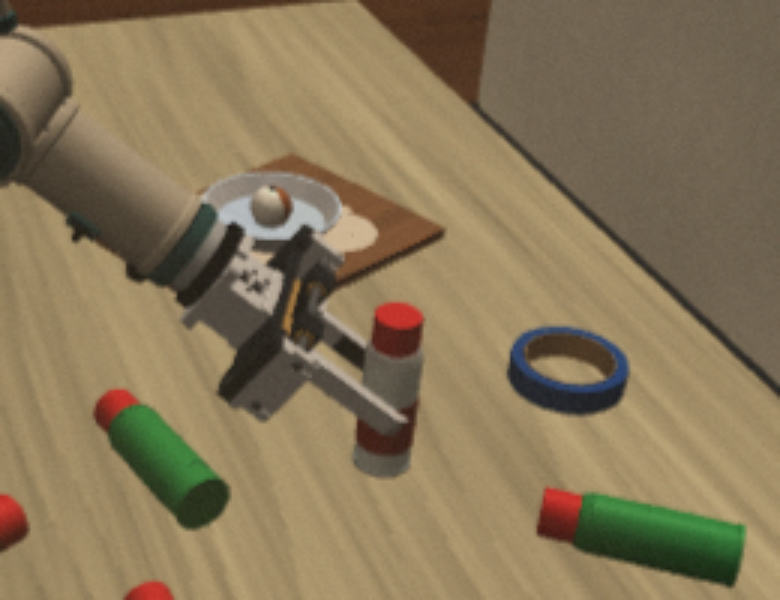

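The can is upright (crop foot (383,465), cap (398,315)) and touches the bench at exactly the expected height. I'll release it and back away.

Run:
```python
from h import *
z,y=can_tool(np.pi/2,1)
command_gripper(0.54,5); command_gripper(0.7); 
t=sense()["tool_pos"]; line_to(t-z*110,vel=100)
print(sense()["time_s"])
t=sense()["tool_pos"]; movep([t[0]-50,t[1]+20,330],rv(z,y))
d=np.array([np.cos(p[8]),np.sin(p[8]),0]); g=np.array([p[6],p[7],0])-105*d
r=rv(-Z,-np.cross(Z,d)); movep(g+Z*260,r)
s=sense();print(s["time_s"],s["joint_pos"].round(2),s["finger_gap"])
np.save("pics/top1.npy",camera("top")["image"])
c=camera("side")["image"]; cv2.imwrite("pics/g3.png",cv2.resize(c[120:360,240:560],(800,600))[:,:,::-1])
```

```text
19.1167
24.15 [ 0.03  0.17  1.51 -0.    1.46  1.13] 0.6968046721408869
```

View pics/g3.png

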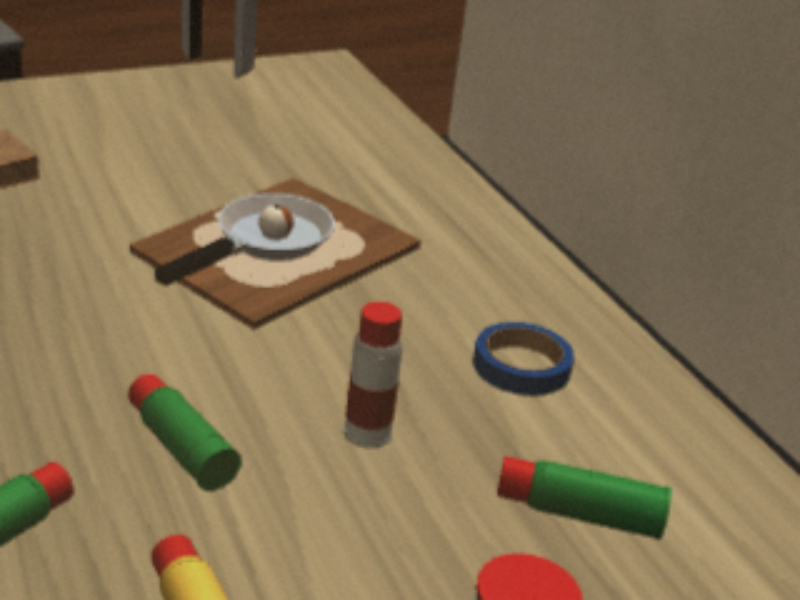

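The can stands free at crop (370,440) to (380,315), and the pan and knob are undisturbed. Next, grip the handle.

Run:
```python
from h import *
d=np.array([np.cos(p[8]),np.sin(p[8]),0]); g=np.array([p[6],p[7],0])-105*d
line_to(g+Z*80,vel=150); line_to(g+Z*17.5,vel=60); sleep(.1)
f0=sense()["ft_force"]
command_gripper(0.30,3)
for o in np.arange(0.28,0.19,-0.01):
    command_gripper(o); s=sense(); print(round(o,2),round(s["finger_gap"]*94,1),s["gripper_force"].round(2),(s["ft_force"]-f0).round(2))
    if s["gripper_force"]>2: break
for f in (10,25,40,60): command_gripper(0,f)
s=sense();print(s["time_s"],s["finger_gap"]*94,s["gripper_force"],(s["ft_force"]-f0).round(2),s["tool_pos"])
line_to(s["tool_pos"]+Z*6,vel=10); sleep(.2)
s=sense();print(s["time_s"],(s["ft_force"]-f0).round(2),s["ft_torque"].round(3),s["tool_pos"])
c=camera("side")["image"]; cv2.imwrite("pics/g4.png",cv2.resize(c[130:280,270:470],(800,600),interpolation=cv2.INTER_CUBIC)[:,:,::-1])
```

```text
Traceback (most recent call last):
AttributeError: 'float' object has no attribute 'round'
```

Run:
```python
from h import *
f0=sense()["ft_force"]
for o in np.arange(0.27,0.19,-0.01):
    command_gripper(o,3); s=sense(); print(round(o,2),round(s["finger_gap"]*94,1),round(float(s["gripper_force"]),2),(s["ft_force"]-f0).round(2))
    if s["gripper_force"]>2: break
for f in (10,25,40,60): command_gripper(0,f)
s=sense();print(s["time_s"],s["finger_gap"]*94,s["gripper_force"],(s["ft_force"]-f0).round(2),s["tool_pos"])
line_to(s["tool_pos"]+Z*6,vel=10); sleep(.2)
s=sense();print(s["time_s"],(s["ft_force"]-f0).round(2),s["ft_torque"].round(3),s["tool_pos"])
c=camera("side")["image"]; cv2.imwrite("pics/g4.png",cv2.resize(c[130:280,270:470],(800,600),interpolation=cv2.INTER_CUBIC)[:,:,::-1])
```

```text
0.27 25.0 0.0 [-0.01  0.99 -0.04]
0.26 24.4 0.0 [-0.8   0.02  0.3 ]
0.25 23.8 0.0 [-0.87 -0.89 -0.24]
0.24 22.4 0.0 [-0.13  0.29  0.05]
0.23 21.7 0.28 [-0.63 -0.36 -0.62]
0.22 20.8 0.29 [-0.59 -0.61  0.29]
0.21 19.9 3.0 [-0.63 -0.68 -0.22]
30.2833 19.532116966680995 60.00080466270447 [-0.39 -1.43 -0.14] [517.6326834   84.42607035  17.51679507]
31.2333 [-0.1   0.06 -2.22] [-0.116  0.345 -0.029] [517.56154499  84.41798986  23.4526812 ]
```

View pics/g4.png

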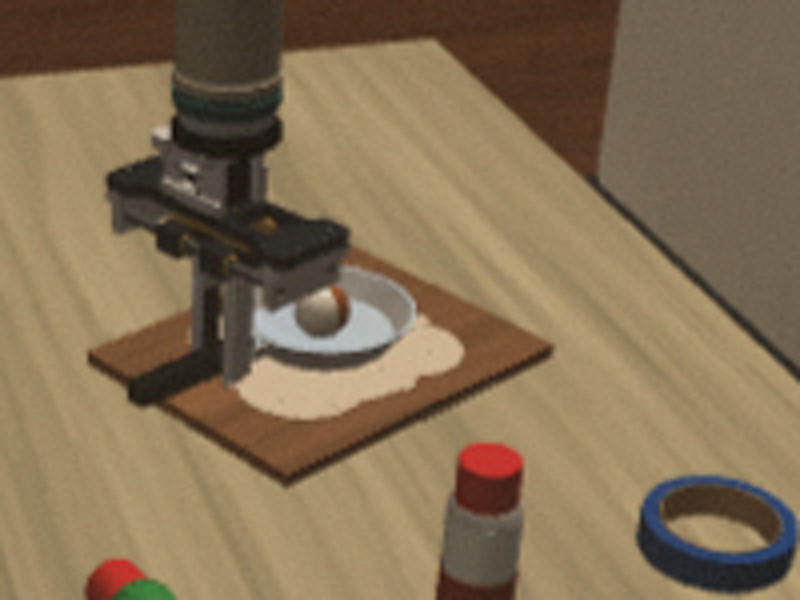

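The handle is gripped and the wrist reads about 2.2 N, the full weight of pan and knob. The knob is at crop (322,312), near the middle. I'll lift slowly and check level.

Run:
```python
from h import *
t=sense()["tool_pos"]; line_to(np.r_[t[:2],60],vel=20); sleep(.2)
s=sense();print(s["time_s"],s["ft_force"].round(2),s["ft_torque"].round(3),s["tool_pos"],s["finger_gap"]*94)
a=camera("side")["image"][130:250,290:450]; b=camera("top")["image"][110:230,150:310]
cv2.imwrite("pics/g5.png",np.hstack([cv2.resize(i,(400,300),interpolation=cv2.INTER_CUBIC) for i in (a,b)])[:,:,::-1])
```

```text
33.4583 [-0.79 -0.33 -2.36] [-0.188  0.31  -0.026] [517.54589854  84.41212871  59.93544865] 19.83685583276366
```

View pics/g5.png

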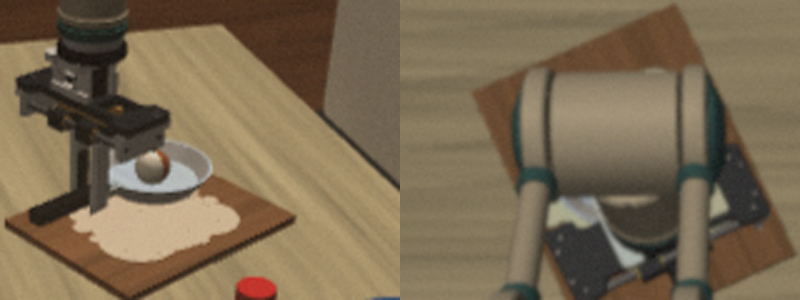

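Level, with the knob still in the middle. I'll lift to final height and make the slow quarter turn.

Run:
```python
from h import *
t=sense()["tool_pos"]; line_to(np.r_[t[:2],118],vel=30); sleep(.3)
def pose(w):
    d=np.array([np.cos(w),np.sin(w),0]); return np.array([p[0],p[1],118])-105*d, rv(-Z,-np.cross(Z,d))
w=p[2]+np.pi/2; g,r=pose(w)
line_to(g,r,vel=18); sleep(.5)
s=sense();print(s["time_s"],s["ft_force"].round(2),s["joint_pos"].round(2),s["joint_velocities"].round(3),s["tool_pos"],s["finger_gap"]*94)
a=camera("side")["image"][110:260,280:480]; b=camera("top")["image"][90:240,150:350]
cv2.imwrite("pics/g6.png",np.hstack([cv2.resize(i,(400,300),interpolation=cv2.INTER_CUBIC) for i in (a,b)])[:,:,::-1])
```

```text
44.7333 [ 0.2  -0.05 -2.56] [-0.06  0.45  1.46 -0.    1.24 -0.5 ] [-0.002 -0.001  0.002 -0.001  0.001  0.001] [654.86051997  33.06476303 118.01618154] 19.517193683985504
```

View pics/g6.png

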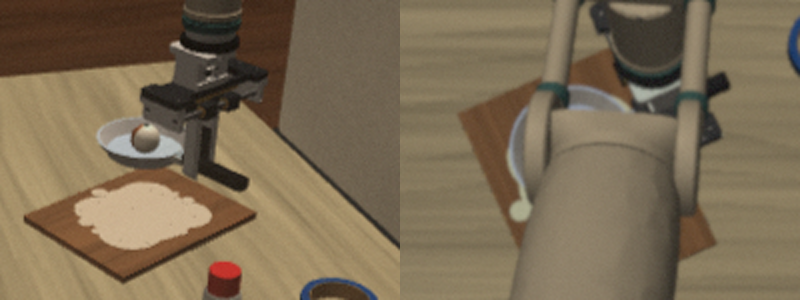

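The pan is over the board with its handle across it. I'll check numerically where the knob (355,181) and the handle tip fall against the level prediction.

Run:
```python
from h import *
s=camera("side"); w=p[2]+np.pi/2; d=np.array([np.cos(w),np.sin(w),0]); e=np.cross(Z,d); o=np.array([p[0],p[1],112])
P=[o+Z*24,o-187*d+Z*32,o-187*d+Z*14]
print(((dist(s,proj(s,P),p[10])+p[13:15]-[280,110])*2).round(1))
# tilt effect of 5 deg about grip
Q=[R.from_rotvec(e*np.radians(5)).apply(q-(o-105*d))+o-105*d for q in P]
print(((dist(s,proj(s,Q),p[10])+p[13:15]-[280,110])*2).round(1))
rim=np.array([o+Z*27+70*(np.cos(t)*d+np.sin(t)*e) for t in np.linspace(0,6.28,60)]);u=(dist(s,proj(s,rim),p[10])+p[13:15]-[280,110])*2
print(u.min(0),u.max(0))
im=s["image"][110:200,310:420]; cv2.imwrite("pics/g7.png",cv2.resize(im,(770,630)[:1]+(600,),interpolation=cv2.INTER_CUBIC)[:,:,::-1])
```

```text
[[144.4 138.9]
 [243.6 180.6]
 [242.2 192.6]]
[[143.3 144.3]
 [242.4 175.1]
 [241.9 187.5]]
[ 96.16270723 117.43443983] [192.81159888 158.5075468 ]
```

View pics/g7.png

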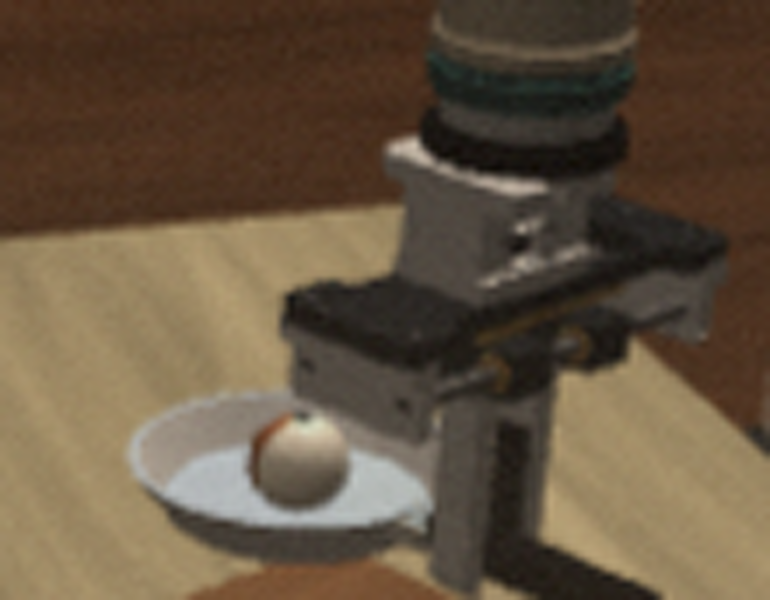

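The knob sits at (353,178.7) px, within 1 px of the prediction for a level, centred pan, and the rim's left edge agrees. Handing in.

Run:
```python
from h import *
print(job_done())
```

```text
the job is handed in; nothing more can be done
None
```

I handed the job in with the can standing upright and released, and the pan held level about 100 mm above the middle of the board, turned a quarter turn with the knob centred; no verdict came back.

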